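# Load the stud cartridge into the snap press feeder

## Robot

A 6-joint arm with a two-finger parallel gripper is mounted at the origin on the work surface. World frame = base frame: x ahead of the robot, y to its left, z up, the work surface at z = 0. Lengths are in m, angles in rad, forces in N, time in s.
With the tool pointing down it reaches from about 0.25 to 0.725 m from the base axis. Payload 4 kg.
Tool frame: the origin (TCP) lies on the centre line of the jaws, within the pads' length; the fingertips stand 19 mm ahead of it and the grasp point (between the pads) is the TCP; z points along the fingers, y is the direction in which the jaws open and shut (so a half turn about z gives the same grasp; the last joint's range is limited). The gripper opens to 85 mm and grips with 20 to 120 N. Pads are 22 mm wide; open, the fingers measure 114 mm over their backs; the gripper's body (76 mm by 85 mm) begins 54 mm behind the grasp point. The pads swing forward as they close: fully open they stand 13 mm farther back than shut.
Start: joints at [1.346, 0.241, 0.005, 1.335, 0, 1.571], TCP at [0.111, 0.487, 0.25] pointing down, gripper open.
Joint ranges: [-2.72, 2.72], [-1.05, 1.87], [-1.09, 1.28], [-1.99, 2.15], [-1.42, 1.44], [-3.14, 3.14]. Speed limits (rad/s): [2.79, 2.79, 3.14, 3.14, 3.14, 3.14].

## Interface

Orientations are given as a unit quaternion [x, y, z, w].
In Python, from workcell import bot gives the robot as it stands. The module is installed in compiled form; this text tells all that it offers.
- The arm moves only by the shell command python3 -m handwheel 'ROWS' [OPENING]. ROWS is JSON, a list of rows, each an object of numbers: "dx", "dy", "dz": the shift along the tool's x, y, z as a fraction of full scale; "ax", "ay", "az": the turn, a rotation vector about the tool's x, y, z as a fraction of full scale. In form: [{"dx": .., "dy": .., "dz": .., "ax": .., "ay": .., "az": ..}, ...]. A call has 1 to 12 rows; each row shifts and turns the commanded pose from where the row before left it, along the tool's axes as they then stand; what a row does not reach is not made up. Full scale, the value 1, is 2.5 cm for a shift and 0.15 rad for a turn. A row lasts 1/10 s, in which the tool goes at most 50 mm and 8.59 degrees, less where a joint would pass 70% of its speed; a pose out of reach is approached as far as the arm can. A call with a number of a shift or a turn outside -1 to 1 is refused whole. A call with a gripper value outside its range is refused whole. OPENING is the gripper's target within -1 to 1 (fully open at 1, half-way at 0, shut at -1), set as the call begins (- or left out, the last holds). The fingers move at their own pace and stop on an object; the grip force is fixed at half the most. Time passes only in rows, so rows that do not move let the fingers close. It gives the time, the measured TCP pose, the force and the opening at its end, in the units of the state.
- bot.get_obs(): the state, without advancing time (a new reading comes with each control period).
- bot.camera(name): name is "scene" or "side" or "wrist"; returns a dict with "img" (400x640x3 uint8, red, green, blue), "intrinsics" (3x3 intrinsics, pixels), "eye" and "rotation" of the camera in the world. Camera axes: x right, y down, z forward; pixel columns grow to the right and rows downward; lengths in m; the calibration is good to about 2 mm. A picture is of the moment at which its call begins. There is no depth.
- bot.job_done(): hands the job in, once; it reports no verdict.
Trained networks look in a picture, given as the dict that the camera call returned (one of the last four; its "shot" number tells which), for a name from the list of things; names that differ only in an ending like _2 or _b are one class to them, and where a whole thing is asked for, a point or a joint stands for the part that bears it (a point fixed in the world has none). Each returns a list of dicts, best first, with "confidence" (0 to 1); they miss things now and then, are a little off and sometimes report something else, mostly with a low value. They report only what shows in the picture. A call takes as long as a camera call. They do not tell look-alikes from the thing itself.
- bot.trace(thing, picture): "region" (400x640 bool, what is visible of it) and "rect" ([centre column, centre row, width, height] in pixels, round what is visible of it).
The state is a dict: "clock": time; "joint_pos": joint angles; "joint_vel": joint speeds; "tau": joint torques, N m; "eef_pos": TCP position; "tool_rot": TCP orientation; "ft_force": force on the tool from outside, world axes, zero at the start; "ft_torque": the same for the moment, N m; "grip_width": finger opening in m.
Only numpy, scipy, OpenCV 4.12 (cv2) and the standard library are available. Lean on these libraries where they do the work, as an engineer would, in place of code of your own. Each camera call takes 0.05 s, during which the arm holds its last target.

## Task

Lay the white stud cartridge in the open trough of the press's feeder, round nose towards the tunnel, and push it into the tunnel past the sprung ball until it clicks and stays held by itself. How deep it goes differs from press to press, so go by feel: stop gently when it comes up against the stop, let go, and leave the other things on the bench alone.

Things in the scene. Friction and masses are not known exactly. Their poses are not given: they have to be found in the camera images.
- cartridge: White plastic cartridge of press studs, 92 long (x), 28 wide (y), 42 mm high, 0.15 to 0.3 kg, loose on the bench. Origin: centre of its underside, z up. Flat rear end at x = -46 mm; round nose (half circle from above, radius 14 mm), tip at x = +46. On its left (+y) side an upright groove 4 mm deep, x = +11 to +22.5, takes the ball. Row of studs on top. Grip across the 28 mm.
- feeder: Grey press feeder, fixed; base plate 110 mm wide, 12 mm thick, x = -125 to +200 mm. Origin: at bench height under the middle of the tunnel's mouth; +x points into the tunnel, z up. With the cartridge home, the cartridge's origin lies between x = -10 and +14 mm: the setting differs and cannot be seen, only felt. At x = 76 mm and beyond stands the press, 137 mm high.
- trough (a point): Middle of the open trough's floor, at x = -65, y = 0, z = 12 mm of the feeder; axes as the feeder's. The trough runs from feeder x = -120 to 0 mm: polished floor 12 mm above the bench (friction about 0.15) between two guide strips 32 mm apart, which rise 8.5 mm above the floor and flare at the top.
- mouth (a point): Middle of the tunnel mouth's floor, at x = 0, y = 0, z = 12 mm of the feeder; axes as the feeder's. The tunnel runs to x = 75 mm, 30 mm wide, 44 mm high inside, roof top 60 mm above the bench. In it, out of sight and set together: a sprung ball in the left (+y) wall, a spring ejector and a firm end stop. Pushing with over about 25 N breaks the ball's seat.
- tunnel (a point): Centre of the tunnel roof's top (x = 37.5, z = 60 mm of the feeder). Feel of the push: the ejector (3 to 4 N) begins 36 mm before home, the ball about 26 mm before home (8 to 12 N in all); in the last 2 mm the ball draws the cartridge in (the force drops), then the firm stop (15 N per mm) is met. Unclicked, the ejector drives the cartridge back out by 20 mm or more.
- tub: Bystander: pale blue open tub of loose studs, 110 x 85 x 45 mm. Origin: centre of its underside. Leave alone.
- screwdriver: Bystander: screwdriver lying on the bench, black handle. Origin under its middle. Leave alone.
- jar: Bystander: closed jar, 56 mm across, 70 mm high. Origin: centre of its underside. Leave alone.
Things that resemble listed ones, but are neither listed nor needed, are in the scene too. What is shaped like the cartridge but black, pink or red is not meant.

How it is judged:
On the way:
1. the cartridge lies in the trough in front of the tunnel, nose towards it (x of cartridge in the frame of feeder between -0.105 and -0.025 m and y of cartridge in the frame of feeder between -0.004 and 0.004 m and z of cartridge in the frame of feeder below 0.018 m and angle between the x axis of cartridge and the x axis of feeder, either way round below 0.12 rad), for 0.1 s.
At the end, for the whole second after the job is handed in: The cartridge stays in the tunnel unaided: origin between x = -12 and +16.5 mm of the feeder (unclicked, the ejector drives it farther out), within 4 mm of the channel's middle and floor height, along the channel and upright to 0.1 rad, at rest (under 10 mm/s) (x of cartridge in the frame of feeder between -0.012 and 0.0165 m and y of cartridge in the frame of feeder between -0.004 and 0.004 m and z of cartridge in the frame of feeder between 0.009 and 0.016 m and angle between the x axis of cartridge and the x axis of feeder, either way round below 0.1 rad and angle between cartridge's own z axis and vertical below 0.1 rad and linear speed of cartridge below 0.01 m/s); the robot touches nothing.
It fails at once if the cartridge in the tunnel is pressed against the feeder with more than 50 N in all (x of cartridge in the frame of feeder above -0.04 m and contact force between cartridge and feeder above 50 N).
It fails at once if the tub is moved by more than 20 mm (distance of tub from where it was at the start of the episode above 0.02 m).
It fails at once if the screwdriver is moved by more than 20 mm (distance of screwdriver from where it was at the start of the episode above 0.02 m).
It fails at once if the jar is moved by more than 20 mm (distance of jar from where it was at the start of the episode above 0.02 m).
It also fails if it takes over 58 s, if anything falls off the work surface, if the arm or the gripper's body presses on something with over 40 N, if the wrist force passes 120 N, or if a joint passes its speed limit or range.

## Working session

There is one attempt and no reset: what is moved stays moved. The work goes in short steps, Python scripts to look and compute and a shell command to move; the robot and the scene stay as the last step left them, time stands still between calls to the robot, and variables do not carry over. Pictures are saved under pics/ and viewed, and the job is handed in when it is done.

```bash
mkdir -p pics; ls; cat > h.py <<'E'
import numpy as np, cv2
from workcell import bot
def snap(n,fn):
    p=bot.camera(n); cv2.imwrite('pics/'+fn,p['img'][:,:,::-1]); return p
def ray(p,u,v):
    K=np.array(p['intrinsics']);R=np.array(p['rotation']);d=R@np.linalg.inv(K)@np.array([u,v,1.]);return np.array(p['eye']),d/np.linalg.norm(d)
def atz(p,u,v,z):
    e,d=ray(p,u,v);return e+d*(z-e[2])/d[2]
def proj(p,X):
    K=np.array(p['intrinsics']);R=np.array(p['rotation']);c=K@(R.T@(np.array(X)-np.array(p['eye'])));return c[:2]/c[2]
def tri(p,a,q,b):
    e1,d1=ray(p,*a);e2,d2=ray(q,*b)
    A=np.stack([d1,-d2],1);s=np.linalg.lstsq(A,e2-e1,rcond=None)[0]
    x=e1+s[0]*d1;y=e2+s[1]*d2;return (x+y)/2,np.linalg.norm(x-y)
E
python3 - <<'E'
from h import *
np.set_printoptions(precision=3,suppress=True)
o=bot.get_obs();print(o)
for n in ['scene','side','wrist']:
    p=snap(n,n+'0.png');print(n,np.array(p['eye']),np.array(p['rotation']).tolist(),p['intrinsics'])
    for t in ['cartridge','feeder','tub','jar','screwdriver']:
        print(t,[(np.round(r['rect']),round(r['confidence'],2)) for r in bot.trace(t,p)])
E
```

```text
pics
{'clock': 0.0, 'joint_pos': array([ 1.346,  0.241,  0.004,  1.335, -0.   ,  1.571]), 'joint_vel': array([ 0.001,  0.   ,  0.   ,  0.   , -0.   ,  0.   ]), 'tau': array([ -0.001, -37.232,  25.24 ,   0.017,   0.   ,  -0.   ]), 'eef_pos': array([0.111, 0.487, 0.249]), 'tool_rot': array([ 0.112,  0.994, -0.001, -0.   ]), 'ft_force': array([-0.863,  0.394, -0.055]), 'ft_torque': array([0.002, 0.025, 0.014]), 'grip_width': 0.08574792585733716}
scene [ 1.353 -0.215  0.695] [0.7186072246701454, 0.5280027106167121, -0.26519475235127604, -0.3667267887114618] [[459.5     0.    323.965]
 [  0.    459.5   200.815]
 [  0.      0.      1.   ]]
cartridge [(array([222., 224.,  24.,  34.]), 0.97), (array([166., 238.,  16.,  40.]), 0.94), (array([221., 190.,  39.,  22.]), 0.61), (array([275., 202.,  23.,  37.]), 0.57)]
feeder [(array([381., 252.,  84., 108.]), 0.83), (array([165., 322.,  67.,  65.]), 0.3)]
tub [(array([166., 321.,  68.,  65.]), 0.67)]
jar []
screwdriver [(array([454., 217.,  77.,  18.]), 0.88)]
side [ 0.452 -0.571  0.83 ] [0.9426906293931451, -0.06132611176733754, 0.0276759852322888, -0.32681420579784826] [[363.482   0.    325.176]
 [  0.    363.482 198.999]
 [  0.      0.      1.   ]]
cartridge [(array([317., 284.,  40.,  30.]), 0.97), (array([329., 333.,  44.,  26.]), 0.81), (array([290., 238.,  36.,  28.]), 0.71)]
feeder [(array([360., 170., 112.,  51.]), 0.65)]
tub [(array([434., 324.,  58.,  56.]), 0.83)]
jar [(array([287., 136.,  20.,  26.]), 0.82)]
screwdriver [(array([332., 133.,   8.,  39.]), 0.73)]
wrist [0.048 0.503 0.374] [0.7751990628141174, 0.6178600154911863, 0.0821365043064784, 0.10280568529831896] [[292.18    0.    315.73 ]
 [  0.    292.18  198.787]
 [  0.      0.      1.   ]]
cartridge []
feeder []
tub []
jar []
screwdriver []
```

```bash
sed -i "s/R=np.array(p\['rotation'\])/R=Rot.from_quat(p['rotation']).as_matrix()/; s/^import numpy as np, cv2/import numpy as np, cv2\nfrom scipy.spatial.transform import Rotation as Rot/" h.py; cat h.py | head -14
```

```text
import numpy as np, cv2
from scipy.spatial.transform import Rotation as Rot
from workcell import bot
def snap(n,fn):
    p=bot.camera(n); cv2.imwrite('pics/'+fn,p['img'][:,:,::-1]); return p
def ray(p,u,v):
    K=np.array(p['intrinsics']);R=Rot.from_quat(p['rotation']).as_matrix();d=R@np.linalg.inv(K)@np.array([u,v,1.]);return np.array(p['eye']),d/np.linalg.norm(d)
def atz(p,u,v,z):
    e,d=ray(p,u,v);return e+d*(z-e[2])/d[2]
def proj(p,X):
    K=np.array(p['intrinsics']);R=Rot.from_quat(p['rotation']).as_matrix();c=K@(R.T@(np.array(X)-np.array(p['eye'])));return c[:2]/c[2]
def tri(p,a,q,b):
    e1,d1=ray(p,*a);e2,d2=ray(q,*b)
    A=np.stack([d1,-d2],1);s=np.linalg.lstsq(A,e2-e1,rcond=None)[0]
```

View pics/scene0.png

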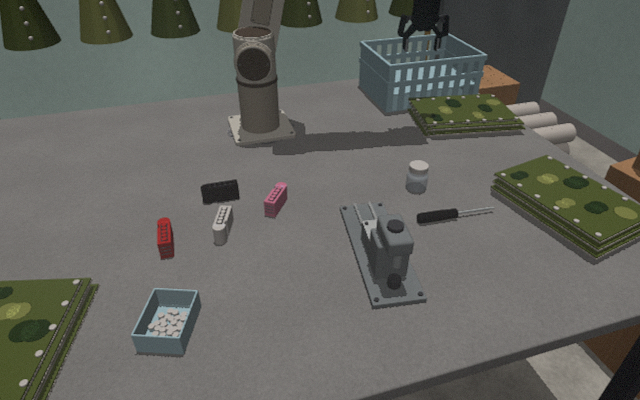

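View pics/side0.png

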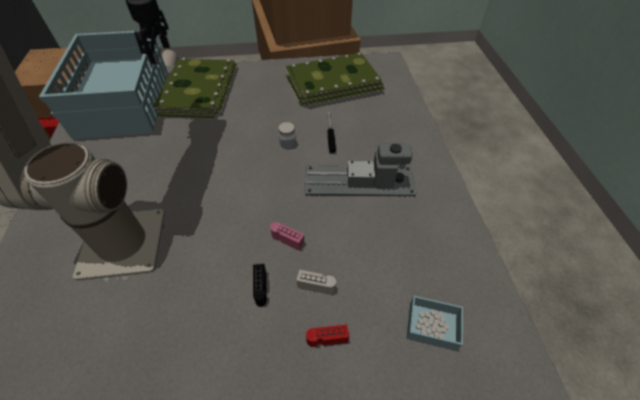

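View pics/wrist0.png

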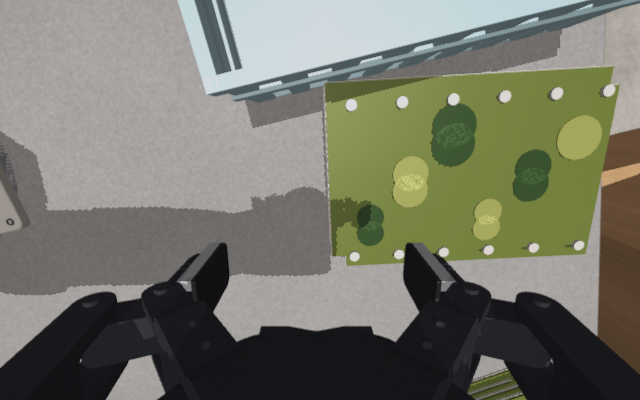

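```bash
python3 - <<'E'
from h import *
np.set_printoptions(precision=4,suppress=True)
p=bot.camera('scene');q=bot.camera('side')
for t in ['cartridge','feeder']:
    for n,c in (('scene',p),('side',q)):
        for r in bot.trace(t,c):
            k=r['region'];m=cv2.moments(k.astype(np.uint8),True);u,v=m['m10']/m['m00'],m['m01']/m['m00']
            print(t,n,round(u),round(v),atz(c,u,v,.02),np.median(c['img'][k],0))
print(tri(p,(222,224),q,(317,283)))
a=cv2.resize(p['img'][180:280,140:300],None,fx=5,fy=5,interpolation=2)[:,:,::-1]
b=cv2.resize(q['img'][120:220,290:430],None,fx=5,fy=5,interpolation=2)[:,:,::-1]
c=cv2.resize(q['img'][255:310,280:360],None,fx=8,fy=8,interpolation=2)[:,:,::-1]
cv2.imwrite('pics/a.png',a);cv2.imwrite('pics/b.png',b);cv2.imwrite('pics/c.png',c)
E
```

```text
cartridge scene 222 224 [ 0.4906 -0.1862  0.02  ] [100.  95.  95.]
cartridge scene 164 237 [ 0.5005 -0.3163  0.02  ] [116.  50.  48.]
cartridge scene 219 191 [ 0.3548 -0.1763  0.02  ] [39. 37. 37.]
cartridge scene 275 200 [ 0.4337 -0.0483  0.02  ] [98. 65. 73.]
cartridge side 288 235 [ 0.4334 -0.0457  0.02  ] [110.   67.5  79. ]
cartridge side 260 284 [ 0.3574 -0.1762  0.02  ] [20. 20. 20.]
cartridge side 327 335 [ 0.5014 -0.3147  0.02  ] [112.  29.  27.]
cartridge side 316 282 [ 0.4928 -0.1872  0.02  ] [117. 112. 105.]
feeder scene 382 254 [0.6967 0.1285 0.02  ] [88.  90.  90.5]
feeder side 366 175 [0.6824 0.1378 0.02  ] [81. 83. 80.]
feeder side 316 282 [ 0.4922 -0.1865  0.02  ] [117. 112. 105.]
(array([ 0.4933, -0.1886,  0.0202]), np.float64(0.003846128387704839))
```

View pics/a.png

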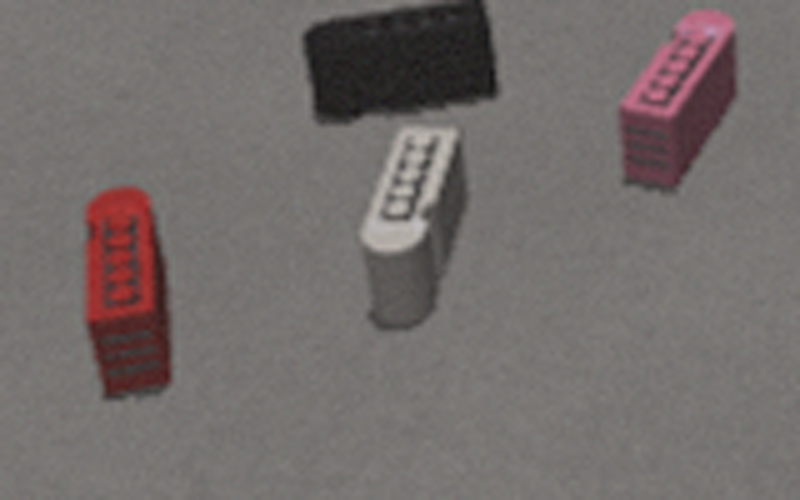

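View pics/b.png

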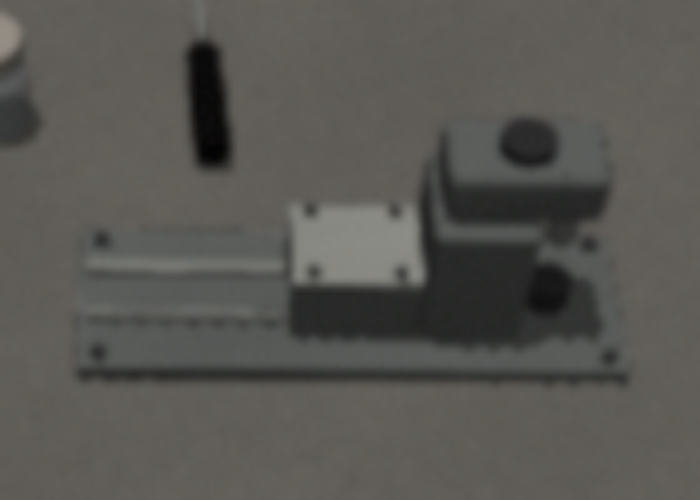

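View pics/c.png

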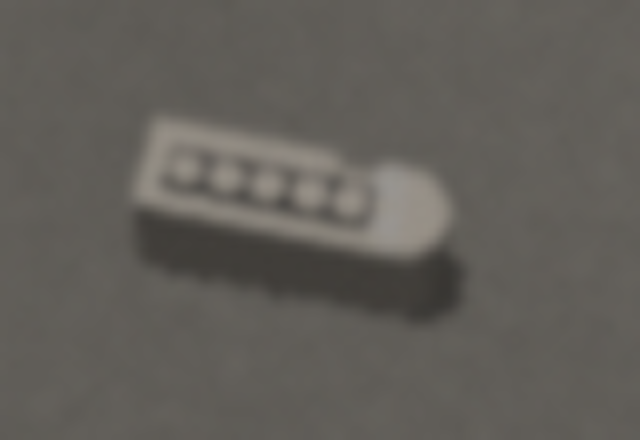

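```bash
python3 -m handwheel '[{"dx":-0.87,"dy":-0.95},{"dx":-0.87,"dy":-0.95},{"dx":-0.87,"dy":-0.95},{"dx":-0.87,"dy":-0.95},{"dx":-0.87,"dy":-0.95},{"dx":-0.87,"dy":-0.95},{"dx":-0.87,"dy":-0.95},{"dx":-0.87,"dy":-0.95},{"dx":-0.87,"dy":-0.95},{"dx":-0.87,"dy":-0.95},{"dx":-0.87,"dy":-0.95},{"dx":-0.87,"dy":-0.95}]' 1
python3 - <<'E'
from h import *
np.set_printoptions(precision=4,suppress=True)
p=snap('wrist','w1.png')
for t in ['cartridge','feeder','tunnel']:
  for r in bot.trace(t,p): print(t,r['rect'],r['confidence'])
E
```

```text
invalid input
```

View pics/w1.png

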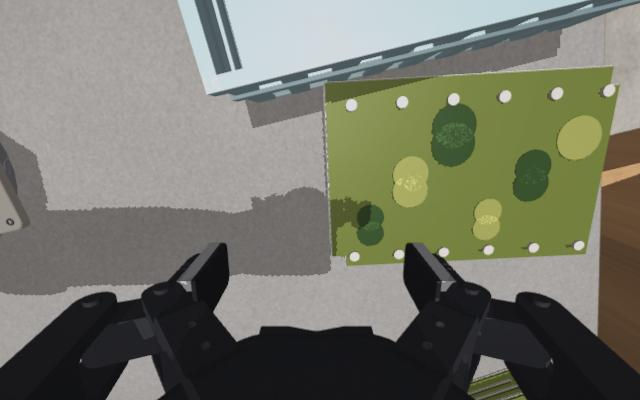

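```bash
python3 -m handwheel '[{"dx":-0.87,"dy":-0.95,"dz":0,"ax":0,"ay":0,"az":0},{"dx":-0.87,"dy":-0.95,"dz":0,"ax":0,"ay":0,"az":0},{"dx":-0.87,"dy":-0.95,"dz":0,"ax":0,"ay":0,"az":0},{"dx":-0.87,"dy":-0.95,"dz":0,"ax":0,"ay":0,"az":0},{"dx":-0.87,"dy":-0.95,"dz":0,"ax":0,"ay":0,"az":0},{"dx":-0.87,"dy":-0.95,"dz":0,"ax":0,"ay":0,"az":0},{"dx":-0.87,"dy":-0.95,"dz":0,"ax":0,"ay":0,"az":0},{"dx":-0.87,"dy":-0.95,"dz":0,"ax":0,"ay":0,"az":0}]' 1
python3 - <<'E'
from h import *
np.set_printoptions(precision=4,suppress=True)
p=snap('wrist','w1.png')
print(bot.get_obs()['eef_pos'],bot.get_obs()['tool_rot'])
for t in ['cartridge','feeder','tunnel']:
  for r in bot.trace(t,p): print(t,r['rect'],r['confidence'])
E
```

```text
clock: 2.2
eef_pos: [0.2392, 0.2623, 0.2505]
tool_rot: [0.112, 0.994, 0.0, 0.0]
ft_force: [0.6, 0.8, 0.4]
grip_width: 0.0857
[0.2403 0.2589 0.2504] [ 0.1138  0.9935 -0.0015  0.001 ]
cartridge [136.2, 369.7, 30.6, 33.6] 0.61
feeder [396.9, 318.2, 41.3, 48.2] 0.58
```

View pics/w1.png

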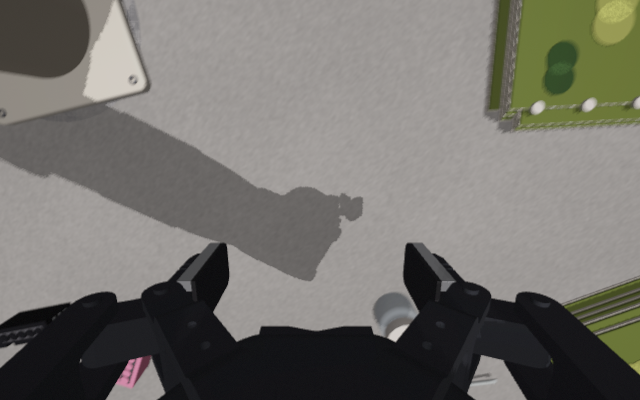

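```bash
python3 -m handwheel '[{"dx":-0.95,"dy":-0.95,"dz":0,"ax":0,"ay":0,"az":0},{"dx":-0.95,"dy":-0.95,"dz":0,"ax":0,"ay":0,"az":0},{"dx":-0.95,"dy":-0.95,"dz":0,"ax":0,"ay":0,"az":0},{"dx":-0.95,"dy":-0.95,"dz":0,"ax":0,"ay":0,"az":0},{"dx":-0.95,"dy":-0.95,"dz":0,"ax":0,"ay":0,"az":0},{"dx":-0.95,"dy":-0.95,"dz":0,"ax":0,"ay":0,"az":0},{"dx":-0.95,"dy":-0.95,"dz":0,"ax":0,"ay":0,"az":0},{"dx":-0.95,"dy":-0.95,"dz":0,"ax":0,"ay":0,"az":0},{"dx":-0.95,"dy":-0.95,"dz":0,"ax":0,"ay":0,"az":0},{"dx":-0.95,"dy":-0.95,"dz":0,"ax":0,"ay":0,"az":0},{"dx":-0.95,"dy":-0.95,"dz":0,"ax":0,"ay":0,"az":0},{"dx":-0.95,"dy":-0.95,"dz":0,"ax":0,"ay":0,"az":0}]' 1
python3 - <<'E'
from h import *
np.set_printoptions(precision=4,suppress=True)
p=snap('wrist','w2.png')
print(bot.get_obs()['eef_pos'],bot.get_obs()['tool_rot'],p['eye'],p['rotation'])
for t in ['cartridge','feeder','tunnel']:
  for r in bot.trace(t,p): print(t,r['rect'],r['confidence'])
E
```

```text
clock: 3.6
eef_pos: [0.4545, -0.0779, 0.2501]
tool_rot: [0.111, 0.994, 0.0, 0.0]
ft_force: [-0.1, 1.3, -0.5]
grip_width: 0.0854
[ 0.4573 -0.0815  0.25  ] [ 0.1128  0.9936 -0.0014  0.0017] [ 0.3909 -0.0629  0.374 ] [0.7746 0.6186 0.0825 0.1026]
cartridge [212.3, 111.8, 90.4, 39.4] 0.77
cartridge [340.5, 150.7, 50.4, 85.2] 0.75
cartridge [241.1, 224.2, 28.1, 83.3] 0.62
cartridge [146.0, 252.3, 55.8, 72.8] 0.56
cartridge [502.6, 282.0, 100.0, 236.0] 0.33
feeder [501.0, 281.8, 93.3, 236.4] 0.65
tunnel [502.6, 281.4, 99.1, 231.9] 0.89
```

View pics/w2.png

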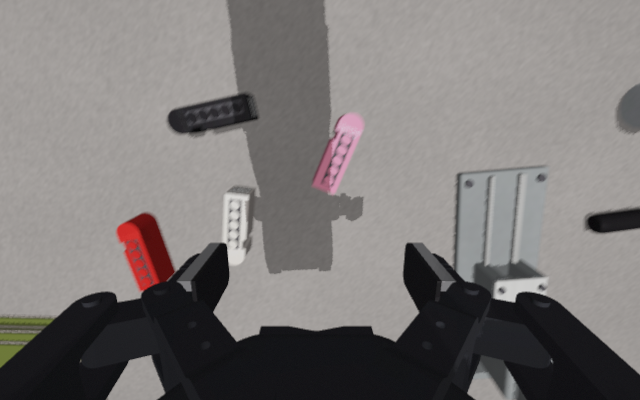

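```bash
python3 - <<'E'
from h import *
im=cv2.imread('pics/w2.png')
a=cv2.resize(im[175:275,200:280],None,fx=5,fy=5,interpolation=2)
b=cv2.resize(im[155:310,440:570],None,fx=4,fy=4,interpolation=2)
c=np.zeros((620,940,3),np.uint8);c[:500,:400]=a;c[:620,410:930]=b
cv2.imwrite('pics/w2c.png',cv2.resize(c[:600],(800,511)))
cv2.imwrite('pics/w2a.png',a);cv2.imwrite('pics/w2b.png',b[:600])
E
```

```text
(no output)
```

View pics/w2a.png

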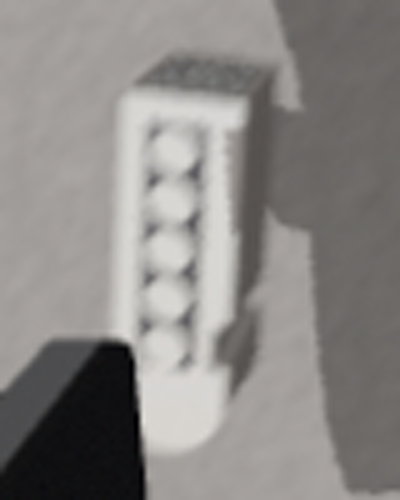

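View pics/w2b.png

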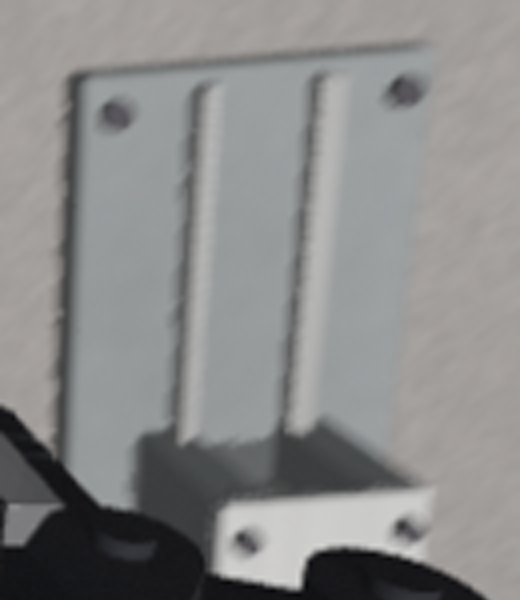

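```bash
python3 - <<'E'
from h import *
np.set_printoptions(precision=4,suppress=True)
p=bot.camera('wrist');q=bot.camera('side');s=bot.camera('scene')
A=atz(p,224,194,.042);B=atz(p,249.4,194.4,.042);C=atz(p,236,265.4,.042)
print(A,B,C,'w',np.linalg.norm(A-B),'len',np.linalg.norm((A+B)/2-C)); d=C-(A+B)/2;print('yaw',np.arctan2(d[1],d[0]),np.arctan2(*(-(A-B)[[0]],(A-B)[1])) if 0 else np.arctan2((B-A)[1],(B-A)[0])-np.pi/2,'centre',(A+B)/2+d/np.linalg.norm(d)*.046)
A=atz(p,458,173.8,.012);B=atz(p,548.3,166.3,.012);print(A,B,'w',np.linalg.norm(A-B),'yaw',np.arctan2((B-A)[1],(B-A)[0])-np.pi/2)
for z in(.0205,):
  L0,R0,L1,R1=[atz(p,*x,z) for x in((492,176),(521.8,173.8),(487,265),(514.5,262.5))]
  print(L0,R0,L1,R1,[np.arctan2(*(b-a)[[1,0]]) for a,b in((L0,L1),(R0,R1))],np.linalg.norm(L0-R0))
# two-view heights: wrist tip/corner vs side: crop coords from c.png (8x,off 280,255), b.png(5x, off 290,120)
print(tri(p,(224,194),q,(280+135/8,255+205/8)),tri(p,(249.4,194.4),q,(280+155/8,255+117/8)),tri(p,(236,265.4),q,(280+452/8,255+212/8)))
print(tri(p,(458,173.8),q,(290+76/5,120+375/5)),tri(p,(548.3,166.3),q,(290+80/5,120+229/5)))
print(tri(p,(492,176),q,(290+86/5,120+312/5)),tri(p,(521.8,173.8),q,(290+86/5,120+262/5)))
E
```

```text
[ 0.4476 -0.1851  0.042 ] [ 0.4547 -0.1563  0.042 ] [ 0.5391 -0.1983  0.042 ] w 0.029693821189211937 len 0.09222110526545382
yaw -0.30418743468244147 -0.24103816276733747 centre [ 0.495  -0.1845  0.042 ]
[0.4932 0.0976 0.012 ] [0.5088 0.2082 0.012 ] w 0.11172397501881808 yaw -0.13998092684170982
[0.5028 0.1342 0.0205] [0.5082 0.17   0.0205] [0.6229 0.1193 0.0205] [0.6274 0.1552 0.0205] [np.float64(-0.12363804097704897), np.float64(-0.1230701607319503)] 0.03618070699133347
(array([ 0.4474, -0.1867,  0.038 ]), np.float64(0.001685438041837824)) (array([ 0.4554, -0.1581,  0.0361]), np.float64(0.0008102455243734711)) (array([ 0.5399, -0.2004,  0.0376]), np.float64(0.0022457309646196355))
(array([ 0.4955,  0.1025, -0.0021]), np.float64(0.003872603854548774)) (array([0.5082, 0.2075, 0.0107]), np.float64(0.0030443015037336543))
(array([0.5048, 0.1384, 0.0113]), np.float64(0.002285644860378167)) (array([0.5079, 0.1697, 0.0202]), np.float64(0.0010554614355640266))
```

```bash
python3 -m handwheel '[{"dx":-0.32,"dy":-0.73,"dz":0.64,"ax":0,"ay":0,"az":0},{"dx":-0.32,"dy":-0.73,"dz":0.64,"ax":0,"ay":0,"az":0},{"dx":-0.32,"dy":-0.73,"dz":0.64,"ax":0,"ay":0,"az":0},{"dx":-0.32,"dy":-0.73,"dz":0.64,"ax":0,"ay":0,"az":0},{"dx":-0.32,"dy":-0.73,"dz":0.64,"ax":0,"ay":0,"az":0.44},{"dx":0,"dy":0,"dz":0,"ax":0,"ay":0,"az":0},{"dx":0,"dy":0,"dz":0,"ax":0,"ay":0,"az":0}]' 1
python3 - <<'E'
from h import *
np.set_printoptions(precision=4,suppress=True)
p=snap('wrist','w3.png')
print(bot.get_obs()['eef_pos'],bot.get_obs()['tool_rot'],p['eye'],p['rotation'])
im=cv2.imread('pics/w3.png');cv2.imwrite('pics/w3a.png',cv2.resize(im[140:340,220:420],None,fx=3,fy=3,interpolation=2))
E
```

```text
clock: 4.65
eef_pos: [0.4713, -0.1748, 0.1703]
tool_rot: [0.144, 0.99, 0.0, -0.0]
ft_force: [0.5, 0.7, 0.4]
grip_width: 0.0855
[ 0.4717 -0.1748  0.1708] [0.144  0.9896 0.0002 0.0001] [ 0.4091 -0.1556  0.2943] [0.7948 0.5925 0.0787 0.1048]
```

View pics/w3a.png

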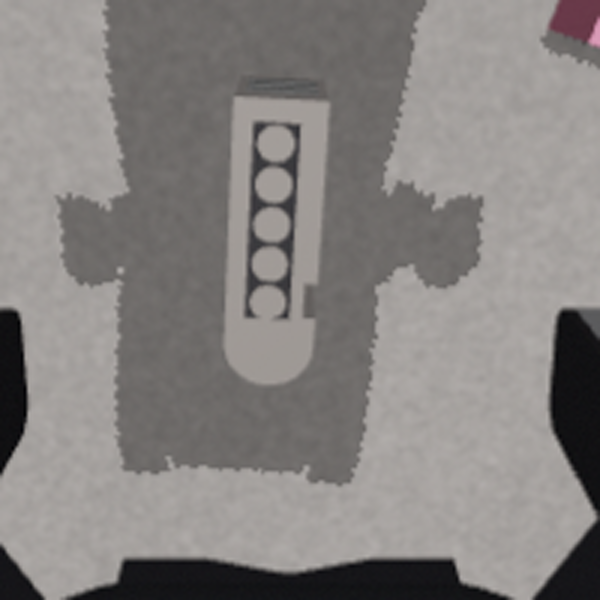

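```bash
python3 - <<'E'
from h import *
np.set_printoptions(precision=4,suppress=True)
p=bot.camera('wrist');g=lambda x,y:(220+x/3,140+y/3)
for z in (.042,):
  A,B,C,D,E=[atz(p,*g(*x),z) for x in((235,95),(330,100),(268,385),(225,340),(314,340))]
  f=lambda a,b:np.arctan2((b-a)[1],(b-a)[0])
  print('w',np.linalg.norm(A-B),'len',np.linalg.norm((A+B)/2-C),'yaw',f((A+B)/2,C),f(A,D),f(B,E),f(A,B)-np.pi/2)
  d=C-(A+B)/2;d/=np.linalg.norm(d);c=(A+B)/2+d*.046;print('c',c,'grasp',c-d*.02)
# pinpoint vs earlier wrist view (2 places)
R=Rot.from_quat(bot.get_obs()['tool_rot']);print(R.inv().apply(c-d*.02-bot.get_obs()['eef_pos'])/.025)
q=dict(p);q['eye']=np.array([.3909,-.0629,.374]);q['rotation']=[.7746,.6186,.0825,.1026]
for a,b in(((235,95),(224,194)),((330,100),(249.4,194.4)),((268,385),(236,265.4))): print(tri(p,g(*a),q,b))
E
```

```text
w 0.027742227565527904 len 0.0929521944505314 yaw -0.34034701448084975 -0.3448800768550698 -0.3420785488540701 -0.3423202238155556
c [ 0.495  -0.1847  0.042 ] grasp [ 0.4762 -0.178   0.042 ]
[-0.1921 -0.0758  5.1684]
(array([ 0.4457, -0.1808,  0.0561]), np.float64(0.0016867276199914584))
(array([ 0.4556, -0.1562,  0.0451]), np.float64(0.00022502977744888906))
(array([ 0.5433, -0.2017,  0.0351]), np.float64(0.0010001873420064605))
```

```bash
python3 -m handwheel '[{"dx":-0.19,"dy":-0.08,"dz":0,"ax":0,"ay":0,"az":0.35},{"dx":0,"dy":0,"dz":0.9,"ax":0,"ay":0,"az":0},{"dx":0,"dy":0,"dz":0.9,"ax":0,"ay":0,"az":0},{"dx":0,"dy":0,"dz":0.9,"ax":0,"ay":0,"az":0},{"dx":0,"dy":0,"dz":0.9,"ax":0,"ay":0,"az":0},{"dx":0,"dy":0,"dz":0.9,"ax":0,"ay":0,"az":0},{"dx":0,"dy":0,"dz":0.6,"ax":0,"ay":0,"az":0},{"dx":0,"dy":0,"dz":0.4,"ax":0,"ay":0,"az":0},{"dx":0,"dy":0,"dz":0,"ax":0,"ay":0,"az":0},{"dx":0,"dy":0,"dz":0,"ax":0,"ay":0,"az":0}]' 1
python3 - <<'E'
from h import *
p=snap('wrist','w4.png')
print(bot.get_obs())
E
```

```text
clock: 5.75
eef_pos: [0.4763, -0.1789, 0.0336]
tool_rot: [0.17, 0.985, -0.0, 0.001]
ft_force: [-0.7, -0.3, 0.7]
grip_width: 0.0857
{'clock': 5.8, 'joint_pos': array([-3.59513264e-01,  4.58830661e-01, -2.98736979e-01,  8.11152750e-01,
        2.63659184e-05, -1.68406874e-02]), 'joint_vel': array([-0.00454715, -0.00510614,  0.00259999, -0.00143563, -0.00049746,
       -0.00287784]), 'tau': array([ 5.98730030e-02, -4.09133863e+01,  1.88200825e+01,  2.88807537e-02,
        2.87800154e-03, -2.14828083e-04]), 'eef_pos': array([ 0.47658957, -0.17911687,  0.03393839]), 'tool_rot': array([ 1.70499117e-01,  9.85357282e-01, -1.81220806e-04,  1.02211108e-03]), 'ft_force': array([0.42012241, 0.24053506, 0.71589849]), 'ft_torque': array([ 0.01350463, -0.06036619, -0.01677136]), 'grip_width': 0.08551359434270772}
```

View pics/w4.png

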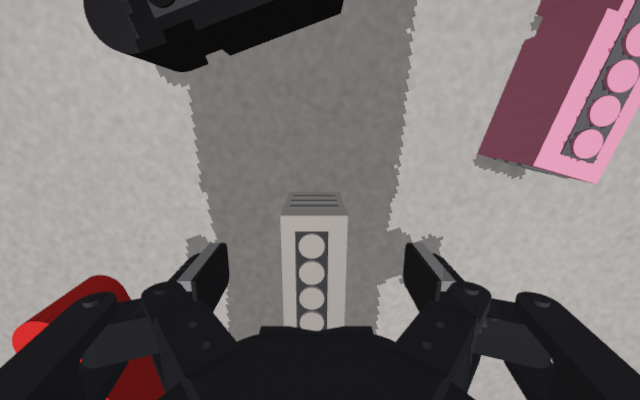

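```bash
python3 -m handwheel '[{"dx":0,"dy":0,"dz":0,"ax":0,"ay":0,"az":0},{"dx":0,"dy":0,"dz":0,"ax":0,"ay":0,"az":0},{"dx":0,"dy":0,"dz":0,"ax":0,"ay":0,"az":0},{"dx":0,"dy":0,"dz":0,"ax":0,"ay":0,"az":0},{"dx":0,"dy":0,"dz":0,"ax":0,"ay":0,"az":0},{"dx":0,"dy":0,"dz":0,"ax":0,"ay":0,"az":0},{"dx":0,"dy":0,"dz":0,"ax":0,"ay":0,"az":0},{"dx":0,"dy":0,"dz":0,"ax":0,"ay":0,"az":0},{"dx":0,"dy":0,"dz":0,"ax":0,"ay":0,"az":0},{"dx":0,"dy":0,"dz":0,"ax":0,"ay":0,"az":0}]' -1
python3 -m handwheel '[{"dx":0,"dy":0,"dz":-0.5,"ax":0,"ay":0,"az":0},{"dx":0,"dy":0,"dz":-0.8,"ax":0,"ay":0,"az":0},{"dx":0,"dy":0,"dz":-0.8,"ax":0,"ay":0,"az":0},{"dx":0,"dy":0,"dz":-0.8,"ax":0,"ay":0,"az":0},{"dx":0,"dy":0,"dz":-0.8,"ax":0,"ay":0,"az":0},{"dx":0,"dy":0,"dz":-0.8,"ax":0,"ay":0,"az":0},{"dx":0,"dy":0,"dz":0,"ax":0,"ay":0,"az":0}]'
python3 - <<'E'
from h import *
p=snap('wrist','w5.png')
print(bot.get_obs()['eef_pos'])
E
```

```text
clock: 6.8
eef_pos: [0.4759, -0.1793, 0.0331]
tool_rot: [0.171, 0.985, -0.0, 0.0]
ft_force: [-0.2, -0.1, 4.3]
grip_width: 0.0269
clock: 7.5
eef_pos: [0.4771, -0.1796, 0.1479]
tool_rot: [0.171, 0.985, -0.0, 0.002]
ft_force: [0.1, 0.7, -1.3]
grip_width: 0.0268
[ 0.47627207 -0.17927132  0.14622011]
```

View pics/w5.png

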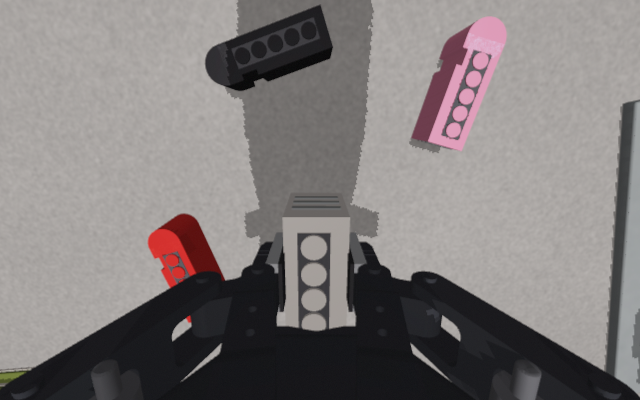

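```bash
python3 -m handwheel '[{"dx":-0.31,"dy":0.9,"dz":0,"ax":0,"ay":0,"az":0},{"dx":-0.32,"dy":0.9,"dz":0,"ax":0,"ay":0,"az":0},{"dx":-0.32,"dy":0.9,"dz":0,"ax":0,"ay":0,"az":0},{"dx":-0.32,"dy":0.9,"dz":0,"ax":0,"ay":0,"az":0},{"dx":-0.32,"dy":0.9,"dz":0,"ax":0,"ay":0,"az":0},{"dx":-0.32,"dy":0.9,"dz":0,"ax":0,"ay":0,"az":0},{"dx":-0.32,"dy":0.9,"dz":0,"ax":0,"ay":0,"az":0},{"dx":-0.32,"dy":0.9,"dz":0,"ax":0,"ay":0,"az":0},{"dx":-0.32,"dy":0.9,"dz":0,"ax":0,"ay":0,"az":0},{"dx":0,"dy":0,"dz":0,"ax":0,"ay":0,"az":-0.72},{"dx":0,"dy":0,"dz":0,"ax":0,"ay":0,"az":-0.72},{"dx":0,"dy":0,"dz":0,"ax":0,"ay":0,"az":0}]'
python3 - <<'E'
from h import *
p=snap('wrist','w6.png')
print(bot.get_obs()['eef_pos'],p['eye'],p['rotation'])
E
```

```text
clock: 8.75
eef_pos: [0.6101, -0.0122, 0.1429]
tool_rot: [0.063, 0.998, -0.0, -0.002]
ft_force: [-0.3, -0.6, -2.2]
grip_width: 0.027
[ 0.61022575 -0.01237931  0.14325734] [ 0.54608712 -0.0032617   0.26705486] [0.74422524 0.65525962 0.08548332 0.09724308]
```

View pics/w6.png

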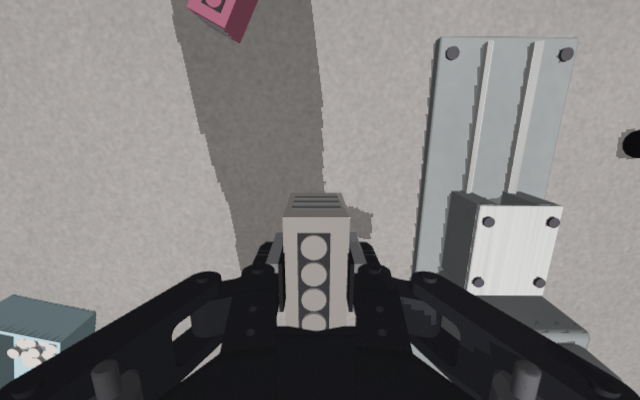

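```bash
python3 - <<'E'
from h import *
im=cv2.imread('pics/w6.png')
cv2.imwrite('pics/w6a.png',cv2.resize(im[30:210,420:600],None,fx=3.3,fy=3.3,interpolation=2))
cv2.imwrite('pics/w6b.png',cv2.resize(im[180:310,440:600],None,fx=4,fy=4,interpolation=2))
E
```

```text
(no output)
```

View pics/w6a.png

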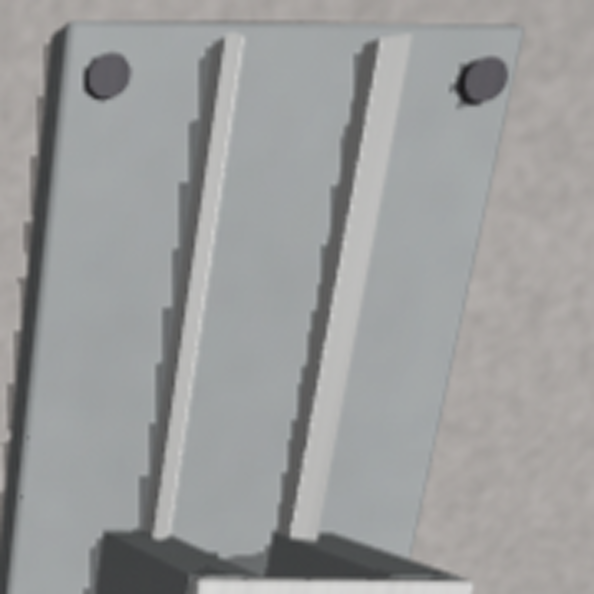

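View pics/w6b.png

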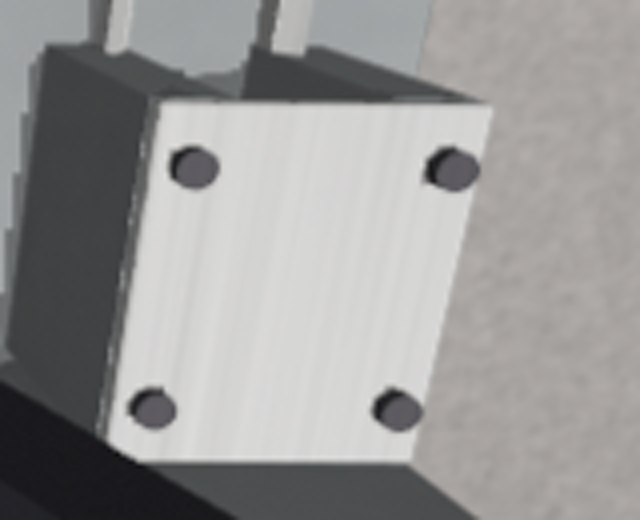

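```bash
python3 - <<'E'
from h import *
from scipy.optimize import least_squares
np.set_printoptions(precision=4,suppress=True)
p=bot.camera('wrist');s=bot.camera('scene');q=bot.camera('side')
obs=[(440.6,37.3),(577.6,38.5),(480,205),(562.75,206.5),(542.5,295.5)]
def mod(t):
  x,y,a,w=t
  P=np.array([[-.125,-.055,.012],[-.125,.055,.012],[0,-w,.06],[0,w,.06],[.075,w,.06]])
  R=Rot.from_euler('z',a).as_matrix();return P@R.T+[x,y,0]
f=lambda t:np.ravel([proj(p,X) for X in mod(t)]-np.array(obs))
r=least_squares(f,[.625,.137,-.125,.03]);print(r.x,np.round(r.fun.reshape(-1,2),1))
t=r.x
im=p['img'][:,:,::-1].copy()
R=Rot.from_euler('z',t[2]).as_matrix()
def dr(c,im,a,b,col):
  u=[tuple(int(round(k*16)) for k in proj(c,R@np.array(v)+[t[0],t[1],0])) for v in(a,b)];cv2.line(im,u[0],u[1],col,1,cv2.LINE_AA,4)
ims=[]
for c in(p,q,s):
  im=c['img'][:,:,::-1].copy()
  for sg in(-1,1):
    dr(c,im,(-.12,.016*sg,.0120),(0,.016*sg,.0120),(0,0,255)); dr(c,im,(-.12,.016*sg,.0205),(0,.016*sg,.0205),(0,200,0))
    dr(c,im,(-.125,.055*sg,.012),(.2,.055*sg,.012),(255,0,0)); dr(c,im,(0,t[3]*sg,.06),(.075,t[3]*sg,.06),(255,0,0))
  dr(c,im,(-.125,-.055,.012),(-.125,.055,.012),(255,0,0))
  ims.append(im)
o=cv2.resize(ims[0][30:310,400:600],None,fx=2,fy=2,interpolation=2)
o2=cv2.resize(ims[1][140:205,300:420],None,fx=3,fy=3,interpolation=2);o3=cv2.resize(ims[2][190:310,335:430],None,fx=3,fy=3,interpolation=2)
O=np.zeros((560,780,3),np.uint8);O[:560,:400]=o;O[:195,410:770]=o2;O[200:560,410:695]=o3
cv2.imwrite('pics/fit.png',O)
# held cartridge in tool frame
ob=bot.get_obs();e=np.array(ob['eef_pos']);T=Rot.from_quat(ob['tool_rot'])
for px in((283,217),(350,217)): print('rear corner tool',T.inv().apply(atz(p,*px,e[2]+.009)-e))
E
```

```text
[ 0.6263  0.1395 -0.1337  0.0307] [[-1.  -0.5]
 [ 1.5 -1. ]
 [-0.2  1.3]
 [ 0.1  0.2]
 [-0.3  0.5]]
rear corner tool [ 0.0273 -0.0125 -0.009 ]
rear corner tool [ 0.0273  0.015  -0.009 ]
```

View pics/fit.png

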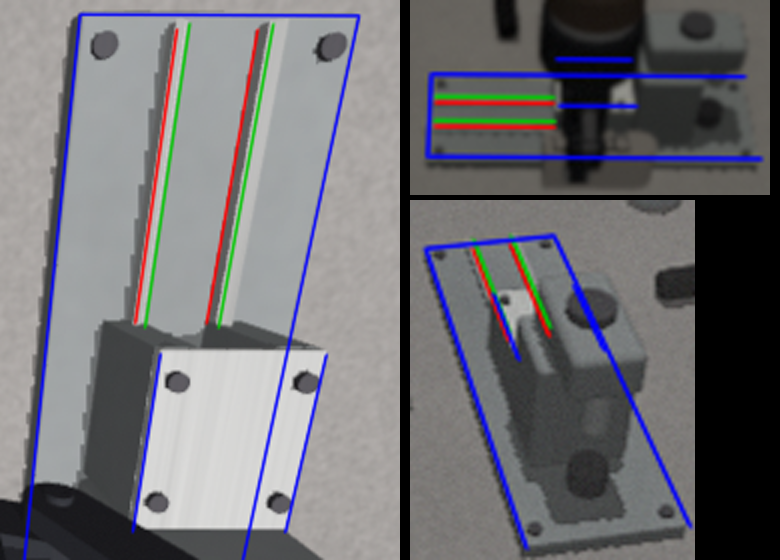

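```bash
python3 - <<'E'
from h import *
np.set_printoptions(precision=4,suppress=True)
p=bot.camera('wrist');g=lambda x,y:(420+x/3.3,30+y/3.3)
t=[.6263,.1395,-.1337];R=Rot.from_euler('z',t[2]).as_matrix()
for z in(.0205,):
  for px in((243,37),(380,40),(409,36),(170,540),(292,540),(317,540),(210,270),(340,270)):
    print(px,1000*(R.T@(atz(p,*g(*px),z)-[t[0],t[1],0])))
print(bot.get_obs()['eef_pos'],bot.get_obs()['tool_rot'])
E
```

```text
(243, 37) [-119.2804  -16.2338   20.5   ]
(380, 40) [-118.7939   15.7604   20.5   ]
(409, 36) [-119.6656   22.3368   20.5   ]
(170, 540) [  1.2984 -15.9909  20.5   ]
(292, 540) [ 1.1527 16.3463 20.5   ]
(317, 540) [ 1.1229 22.9728 20.5   ]
(210, 270) [-67.3171 -15.9282  20.5   ]
(340, 270) [-67.462   16.1295  20.5   ]
[ 0.611  -0.0128  0.1448] [ 0.0644  0.9979 -0.     -0.0005]
```

```bash
python3 -m handwheel '[{"dx":0.53,"dy":0.86,"dz":0,"ax":0,"ay":0,"az":0.02},{"dx":0.53,"dy":0.87,"dz":0,"ax":0,"ay":0,"az":0},{"dx":0.53,"dy":0.87,"dz":0,"ax":0,"ay":0,"az":0},{"dx":0.53,"dy":0.87,"dz":0,"ax":0,"ay":0,"az":0},{"dx":0.54,"dy":0.87,"dz":0.2,"ax":0,"ay":0,"az":0},{"dx":0.54,"dy":0.87,"dz":0.5,"ax":0,"ay":0,"az":0},{"dx":0.54,"dy":0.86,"dz":0.5,"ax":0,"ay":0,"az":0},{"dx":0,"dy":0,"dz":0,"ax":0,"ay":0,"az":0},{"dx":0,"dy":0,"dz":0,"ax":0,"ay":0,"az":0},{"dx":0,"dy":0,"dz":0,"ax":0,"ay":0,"az":0}]'
cat > fr.py <<'E'
from h import *
np.set_printoptions(precision=4,suppress=True)
t=np.array([.6263,.1395,0]);a=-.132;RF=Rot.from_euler('z',a).as_matrix()
tof=lambda X:RF.T@(np.array(X)-t)
tow=lambda X:RF@np.array(X)+t
def st():
    o=bot.get_obs();yaw=-2*np.arctan2(o['tool_rot'][0],o['tool_rot'][1])
    print('t',o['clock'],'tcpF mm',1000*tof(o['eef_pos']),'dyaw',round(yaw-a,4),'F feeder',RF.T@o['ft_force'],'w',round(o['grip_width'],4),o['tool_rot'])
E
python3 - <<'E'
from fr import *
st()
p=snap('wrist','w7.png');q=snap('side','s7.png');st()
for n,c in(('w',p),('s',q)):
  print(n,[proj(c,tow(v)) for v in((-.12,-.016,.0205),(-.12,.016,.0205),(-.09,-.016,.0205),(-.09,.016,.0205))])
im=cv2.imread('pics/s7.png');cv2.imwrite('pics/s7a.png',cv2.resize(im[110:210,280:420],None,fx=5,fy=5,interpolation=2))
E
```

```text
clock: 10.0
eef_pos: [0.539, 0.1496, 0.1159]
tool_rot: [0.066, 0.998, 0.0, 0.001]
ft_force: [0.8, -0.3, -2.7]
grip_width: 0.0271
t 10.0 tcpF mm [-87.8163  -1.5045 115.8864] dyaw 0.0006 F feeder [ 0.7826 -0.1828 -2.6795] w 0.0271 [0.0656 0.9978 0.0001 0.0007]
t 10.1 tcpF mm [-87.6209  -1.761  115.9644] dyaw 0.0001 F feeder [ 0.221  -0.2375 -1.802 ] w 0.027 [0.0659 0.9978 0.0002 0.0007]
w [array([295.5658, 164.9303]), array([338.0196, 164.9499]), array([296.2411, 203.1821]), array([337.2305, 203.1982])]
s [array([307.456 , 179.7621]), array([307.7544, 171.7711]), array([317.6017, 179.8269]), array([317.7163, 171.8371])]
```

View pics/w7.png

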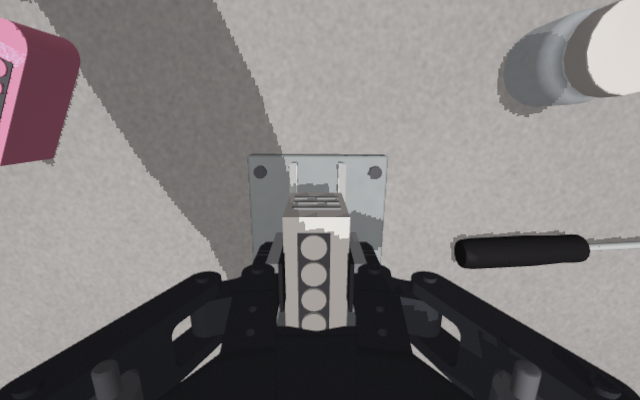

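View pics/s7a.png

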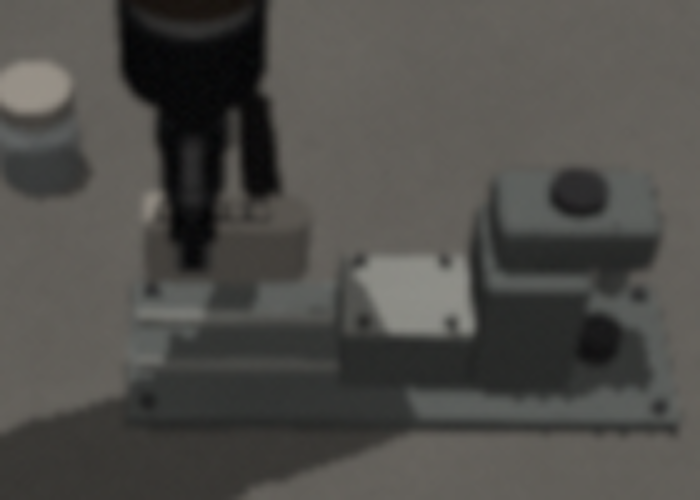

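```bash
python3 - <<'E'
from h import *
im=cv2.imread('pics/w7.png');cv2.imwrite('pics/w7a.png',cv2.resize(im[145:225,240:395],None,fx=5,fy=5,interpolation=2))
E
```

```text
(no output)
```

View pics/w7a.png

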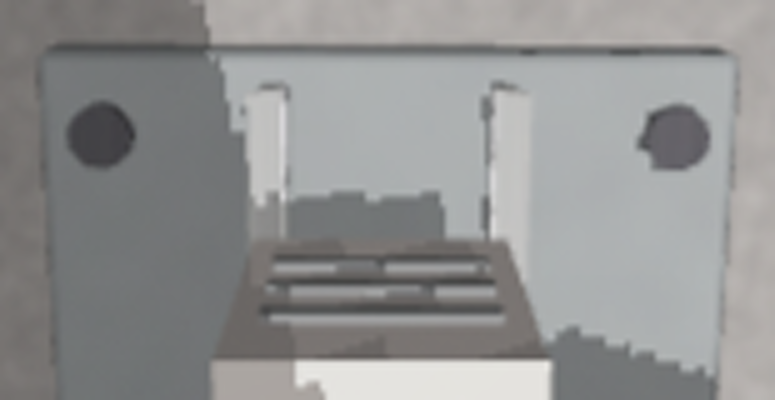

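```bash
python3 -m handwheel '[{"dx":0,"dy":0.044,"dz":0.4,"ax":0,"ay":0,"az":0},{"dx":0,"dy":0,"dz":0.5,"ax":0,"ay":0,"az":0},{"dx":0,"dy":0,"dz":0.5,"ax":0,"ay":0,"az":0},{"dx":0,"dy":0,"dz":0.4,"ax":0,"ay":0,"az":0},{"dx":0,"dy":0,"dz":0.3,"ax":0,"ay":0,"az":0},{"dx":0,"dy":0,"dz":0.2,"ax":0,"ay":0,"az":0},{"dx":0,"dy":0,"dz":0.1,"ax":0,"ay":0,"az":0},{"dx":0,"dy":0,"dz":0,"ax":0,"ay":0,"az":0},{"dx":0,"dy":0,"dz":0,"ax":0,"ay":0,"az":0}]'
python3 -c "from fr import *;st()"
```

```text
clock: 11.0
eef_pos: [0.5388, 0.1513, 0.0557]
tool_rot: [0.065, 0.998, 0.0, 0.0]
ft_force: [1.0, 0.0, -1.6]
grip_width: 0.0272
t 11.0 tcpF mm [-88.2536   0.1446  55.717 ] dyaw 0.0017 F feeder [ 0.9891  0.1566 -1.6176] w 0.0272 [0.0651 0.9979 0.0002 0.0004]
```

```bash
python3 -m handwheel '[{"dx":0,"dy":0,"dz":0.1,"ax":0,"ay":0,"az":0},{"dx":0,"dy":0,"dz":0.1,"ax":0,"ay":0,"az":0},{"dx":0,"dy":0,"dz":0.08,"ax":0,"ay":0,"az":0},{"dx":0,"dy":0,"dz":0,"ax":0,"ay":0,"az":0},{"dx":0,"dy":0,"dz":0,"ax":0,"ay":0,"az":0}]'
python3 - <<'E'
from fr import *
st()
p=snap('wrist','w8.png');st()
im=cv2.imread('pics/w8.png');cv2.imwrite('pics/w8a.png',cv2.resize(im[105:240,220:415],None,fx=4,fy=4,interpolation=2))
E
```

```text
clock: 11.5
eef_pos: [0.5384, 0.1511, 0.0482]
tool_rot: [0.065, 0.998, -0.0, -0.0]
ft_force: [-1.0, 0.4, -1.6]
grip_width: 0.0271
t 11.5 tcpF mm [-88.6973  -0.0901  48.1941] dyaw 0.0017 F feeder [-1.0485  0.2181 -1.6248] w 0.0271 [ 0.0651  0.9979 -0.0001 -0.0001]
t 11.55 tcpF mm [-88.5741  -0.0571  48.3126] dyaw 0.0016 F feeder [ 0.4951  0.1876 -2.2552] w 0.0269 [ 0.0651  0.9979 -0.      0.    ]
```

View pics/w8a.png

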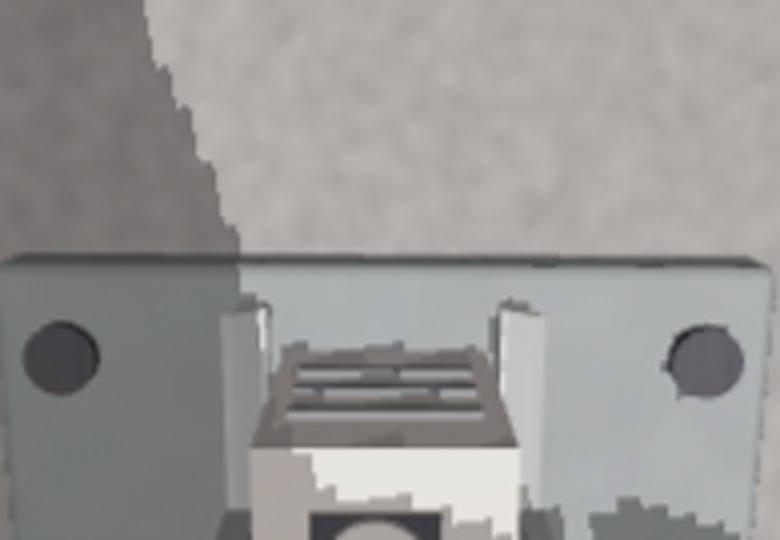

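```bash
python3 -m handwheel '[{"dx":0,"dy":0,"dz":0.06,"ax":0,"ay":0,"az":0},{"dx":0,"dy":0,"dz":0.03,"ax":0,"ay":0,"az":0},{"dx":0,"dy":0,"dz":0,"ax":0,"ay":0,"az":0},{"dx":0,"dy":0,"dz":0,"ax":0,"ay":0,"az":0}]'
python3 -c "from fr import *;st()"
```

```text
clock: 11.95
eef_pos: [0.5384, 0.1511, 0.046]
tool_rot: [0.065, 0.998, -0.0, -0.0]
ft_force: [0.5, 0.5, -2.0]
grip_width: 0.0271
t 11.95 tcpF mm [-88.6294  -0.0681  46.0057] dyaw 0.0017 F feeder [ 0.4579  0.5303 -2.0116] w 0.0271 [ 0.0651  0.9979 -0.     -0.0001]
```

```bash
python3 -m handwheel '[{"dx":0,"dy":0,"dz":0.03,"ax":0,"ay":0,"az":0},{"dx":0,"dy":0,"dz":0,"ax":0,"ay":0,"az":0},{"dx":0,"dy":0,"dz":0,"ax":0,"ay":0,"az":0}]'
python3 -m handwheel '[{"dx":0,"dy":0,"dz":0.03,"ax":0,"ay":0,"az":0},{"dx":0,"dy":0,"dz":0,"ax":0,"ay":0,"az":0},{"dx":0,"dy":0,"dz":0,"ax":0,"ay":0,"az":0}]'
python3 -c "from fr import *;st()"
```

```text
clock: 12.25
eef_pos: [0.5384, 0.1511, 0.0453]
tool_rot: [0.065, 0.998, -0.0, -0.0]
ft_force: [0.2, 0.2, -2.8]
grip_width: 0.0272
clock: 12.55
eef_pos: [0.539, 0.1512, 0.0452]
tool_rot: [0.065, 0.998, 0.0, 0.001]
ft_force: [-0.1, 0.7, 2.2]
grip_width: 0.0272
t 12.55 tcpF mm [-88.0363   0.1511  45.1828] dyaw 0.0017 F feeder [-0.1761  0.7091  2.182 ] w 0.0272 [0.0651 0.9979 0.0002 0.0007]
```

```bash
python3 -m handwheel '[{"dx":0,"dy":0,"dz":0,"ax":0,"ay":0,"az":0},{"dx":0,"dy":0,"dz":0,"ax":0,"ay":0,"az":0},{"dx":0,"dy":0,"dz":0,"ax":0,"ay":0,"az":0},{"dx":0,"dy":0,"dz":0,"ax":0,"ay":0,"az":0},{"dx":0,"dy":0,"dz":0,"ax":0,"ay":0,"az":0}]' 0.3
python3 -m handwheel '[{"dx":0,"dy":0,"dz":-0.5,"ax":0,"ay":0,"az":0},{"dx":0,"dy":0,"dz":-0.8,"ax":0,"ay":0,"az":0},{"dx":0,"dy":0,"dz":-0.8,"ax":0,"ay":0,"az":0},{"dx":0,"dy":0,"dz":-0.5,"ax":0,"ay":0,"az":0},{"dx":0,"dy":0,"dz":0,"ax":0,"ay":0,"az":0},{"dx":0,"dy":0,"dz":0,"ax":0,"ay":0,"az":0}]'
python3 - <<'E'
from fr import *
st()
p=snap('wrist','w9.png')
E
```

```text
clock: 13.05
eef_pos: [0.5384, 0.1511, 0.0445]
tool_rot: [0.065, 0.998, -0.0, -0.0]
ft_force: [0.2, -0.2, -0.6]
grip_width: 0.0553
clock: 13.65
eef_pos: [0.5385, 0.1511, 0.1097]
tool_rot: [0.065, 0.998, 0.0, 0.0]
ft_force: [-0.2, 0.4, -0.3]
grip_width: 0.0551
t 13.65 tcpF mm [-88.6014  -0.0393 109.7083] dyaw 0.0017 F feeder [-0.2503  0.3556 -0.3222] w 0.0551 [0.0651 0.9979 0.0001 0.0002]
```

View pics/w9.png

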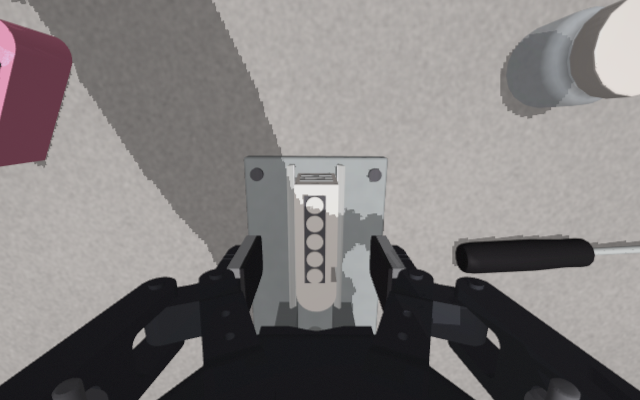

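```bash
python3 -m handwheel '[{"dx":0.6,"dy":0,"dz":0,"ax":0,"ay":0,"az":0},{"dx":0.7,"dy":0,"dz":0,"ax":0,"ay":0,"az":0},{"dx":0.6,"dy":0,"dz":0,"ax":0,"ay":0,"az":0},{"dx":0,"dy":0,"dz":0,"ax":0,"ay":0,"az":0},{"dx":0,"dy":0,"dz":0,"ax":0,"ay":0,"az":0},{"dx":0,"dy":0,"dz":0,"ax":0,"ay":0,"az":0},{"dx":0,"dy":0,"dz":0,"ax":0,"ay":0,"az":0},{"dx":0,"dy":0,"dz":0,"ax":0,"ay":0,"az":0}]' -1
python3 - <<'E'
from fr import *
st()
p=snap('wrist','w10.png')
g=[proj(p,tow(v)) for v in((-.116,-.014,.054),(-.116,.014,.054),(-.116,0,.012))];print(g)
E
```

```text
clock: 14.5
eef_pos: [0.4919, 0.1572, 0.1094]
tool_rot: [0.065, 0.998, -0.0, 0.0]
ft_force: [-0.5, -0.3, -0.0]
grip_width: -0.0001
t 14.5 tcpF mm [-135.5679   -0.1513  109.423 ] dyaw 0.0013 F feeder [-0.4421 -0.3875 -0.0305] w -0.0001 [ 0.0653  0.9979 -0.      0.0001]
[array([293.9155, 251.1585]), array([335.8175, 251.2012]), array([315.0035, 228.5837])]
```

View pics/w10.png

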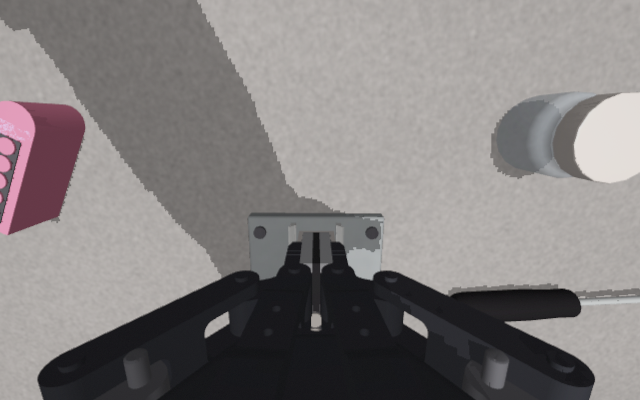

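```bash
python3 -m handwheel '[{"dx":0,"dy":0,"dz":0.5,"ax":0,"ay":0,"az":0},{"dx":0,"dy":0,"dz":0.7,"ax":0,"ay":0,"az":0},{"dx":0,"dy":0,"dz":0.6,"ax":0,"ay":0,"az":0},{"dx":0,"dy":0,"dz":0.4,"ax":0,"ay":0,"az":0},{"dx":0,"dy":0,"dz":0.24,"ax":0,"ay":0,"az":0},{"dx":0,"dy":0,"dz":0.1,"ax":0,"ay":0,"az":0},{"dx":0,"dy":0,"dz":0,"ax":0,"ay":0,"az":0},{"dx":0,"dy":0,"dz":0,"ax":0,"ay":0,"az":0}]'
python3 - <<'E'
from fr import *
st()
p=snap('side','s11.png')
im=cv2.imread('pics/s11.png');cv2.imwrite('pics/s11a.png',cv2.resize(im[110:210,280:420],None,fx=5,fy=5,interpolation=2))
E
```

```text
clock: 15.35
eef_pos: [0.4919, 0.1574, 0.0466]
tool_rot: [0.065, 0.998, 0.0, 0.001]
ft_force: [-0.3, 0.1, 0.1]
grip_width: -0.0002
t 15.35 tcpF mm [-135.6003    0.1013   46.6383] dyaw 0.0017 F feeder [-0.3426  0.0559  0.1207] w -0.0002 [0.0651 0.9979 0.0002 0.0005]
```

View pics/s11a.png

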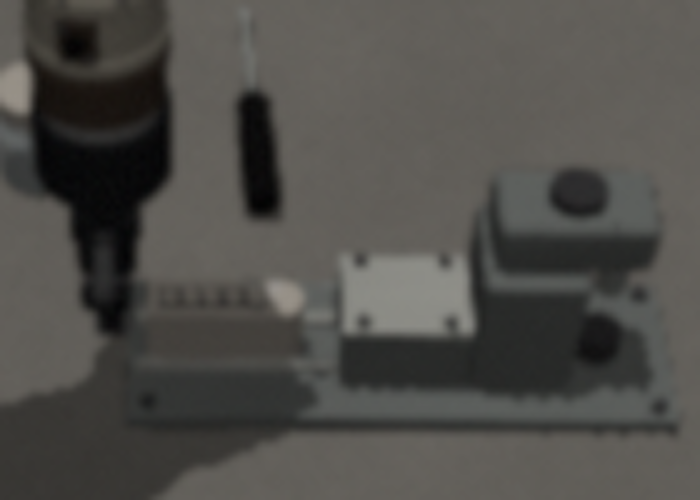

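```bash
python3 -m handwheel '[{"dx":-0.12,"dy":0,"dz":0,"ax":0,"ay":0,"az":0},{"dx":-0.12,"dy":0,"dz":0,"ax":0,"ay":0,"az":0},{"dx":-0.12,"dy":0,"dz":0,"ax":0,"ay":0,"az":0},{"dx":-0.12,"dy":0,"dz":0,"ax":0,"ay":0,"az":0},{"dx":-0.12,"dy":0,"dz":0,"ax":0,"ay":0,"az":0},{"dx":-0.12,"dy":0,"dz":0,"ax":0,"ay":0,"az":0},{"dx":-0.12,"dy":0,"dz":0,"ax":0,"ay":0,"az":0},{"dx":-0.12,"dy":0,"dz":0,"ax":0,"ay":0,"az":0},{"dx":-0.12,"dy":0,"dz":0,"ax":0,"ay":0,"az":0}]'
python3 - <<'E'
from fr import *
st()
p=snap('side','s12.png')
im=cv2.imread('pics/s12.png');cv2.imwrite('pics/s12a.png',cv2.resize(im[110:210,280:420],None,fx=5,fy=5,interpolation=2))
E
```

```text
clock: 16.3
eef_pos: [0.5184, 0.1537, 0.046]
tool_rot: [0.065, 0.998, -0.0, -0.0]
ft_force: [-0.1, -1.0, -0.5]
grip_width: -0.0001
t 16.3 tcpF mm [-108.8816   -0.1103   46.0088] dyaw 0.0017 F feeder [ 0.0306 -0.9609 -0.5488] w -0.0001 [ 0.0651  0.9979 -0.     -0.0001]
```

View pics/s12a.png

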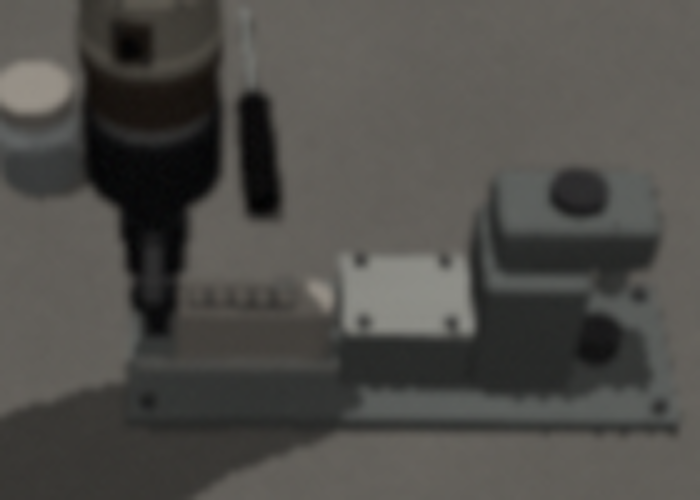

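```bash
for i in 1; do python3 -m handwheel '[{"dx":-0.08,"dy":0,"dz":0,"ax":0,"ay":0,"az":0},{"dx":-0.08,"dy":0,"dz":0,"ax":0,"ay":0,"az":0},{"dx":-0.08,"dy":0,"dz":0,"ax":0,"ay":0,"az":0},{"dx":-0.08,"dy":0,"dz":0,"ax":0,"ay":0,"az":0}]'; python3 -c "from fr import *;st()"; done
python3 -m handwheel '[{"dx":-0.08,"dy":0,"dz":0,"ax":0,"ay":0,"az":0},{"dx":-0.08,"dy":0,"dz":0,"ax":0,"ay":0,"az":0}]'; python3 -c "from fr import *;st()"
```

```text
clock: 16.75
eef_pos: [0.5262, 0.1527, 0.046]
tool_rot: [0.065, 0.998, 0.0, -0.0]
ft_force: [0.4, 0.2, 0.1]
grip_width: 0.0
t 16.75 tcpF mm [-101.0028   -0.0558   46.0358] dyaw 0.0018 F feeder [0.3461 0.2702 0.1374] w 0.0 [ 0.0651  0.9979  0.     -0.    ]
clock: 16.95
eef_pos: [0.5302, 0.1522, 0.046]
tool_rot: [0.065, 0.998, -0.0, -0.0]
ft_force: [-0.4, -0.4, -0.4]
grip_width: -0.0001
t 16.95 tcpF mm [-96.9448  -0.0751  46.0499] dyaw 0.0017 F feeder [-0.3643 -0.4419 -0.4381] w -0.0001 [ 0.0651  0.9979 -0.     -0.    ]
```

```bash
python3 -m handwheel '[{"dx":-0.08,"dy":0,"dz":0,"ax":0,"ay":0,"az":0},{"dx":-0.08,"dy":0,"dz":0,"ax":0,"ay":0,"az":0}]'; python3 -c "from fr import *;st()"
```

```text
clock: 17.15
eef_pos: [0.5342, 0.1517, 0.046]
tool_rot: [0.065, 0.998, -0.0, -0.0]
ft_force: [-0.5, 0.1, 1.1]
grip_width: 0.0001
t 17.15 tcpF mm [-92.9316  -0.064   46.0465] dyaw 0.0017 F feeder [-0.5164  0.0672  1.1427] w 0.0001 [ 0.0651  0.9979 -0.     -0.    ]
```

```bash
python3 -m handwheel '[{"dx":-0.08,"dy":0,"dz":0,"ax":0,"ay":0,"az":0},{"dx":-0.08,"dy":0,"dz":0,"ax":0,"ay":0,"az":0}]'|grep -E 'eef|ft_'; python3 -m handwheel '[{"dx":-0.08,"dy":0,"dz":0,"ax":0,"ay":0,"az":0},{"dx":-0.08,"dy":0,"dz":0,"ax":0,"ay":0,"az":0}]'|grep -E 'eef|ft_';python3 -m handwheel '[{"dx":-0.08,"dy":0,"dz":0,"ax":0,"ay":0,"az":0},{"dx":-0.08,"dy":0,"dz":0,"ax":0,"ay":0,"az":0}]'|grep -E 'eef|ft_';
python3 - <<'E'
from fr import *
st()
p=snap('side','s13.png')
im=cv2.imread('pics/s13.png');cv2.imwrite('pics/s13a.png',cv2.resize(im[110:210,280:420],None,fx=5,fy=5,interpolation=2))
E
```

```text
eef_pos: [0.5367, 0.1511, 0.0457]
ft_force: [-3.6, 1.6, 1.2]
eef_pos: [0.5413, 0.1506, 0.0457]
ft_force: [-3.9, 0.6, 0.4]
eef_pos: [0.5453, 0.15, 0.0457]
ft_force: [-4.2, 0.6, 0.8]
t 17.75 tcpF mm [-81.6826  -0.2888  45.6896] dyaw 0.0017 F feeder [-4.2204  0.0098  0.8296] w 0.0002 [ 0.0651  0.9979 -0.0002 -0.0008]
```

View pics/s13a.png

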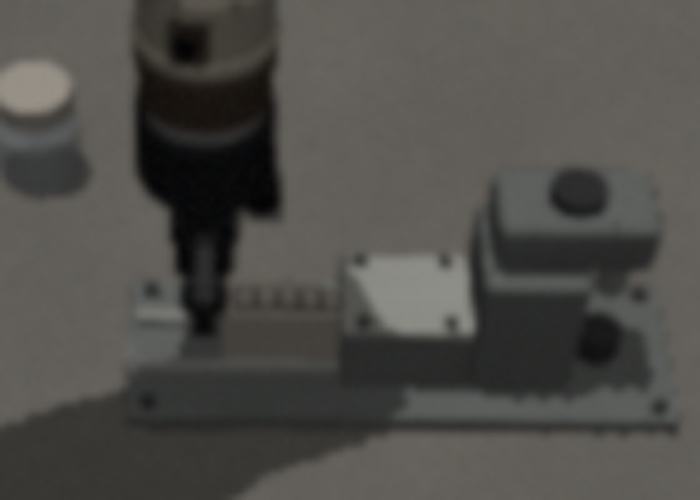

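```bash
for i in a; do python3 -m handwheel '[{"dx":-0.06,"dy":0,"dz":0,"ax":0,"ay":0,"az":0},{"dx":-0.06,"dy":0,"dz":0,"ax":0,"ay":0,"az":0}]' >/dev/null; python3 -c "from fr import *;st()";  python3 -m handwheel '[{"dx":-0.06,"dy":0,"dz":0,"ax":0,"ay":0,"az":0},{"dx":-0.06,"dy":0,"dz":0,"ax":0,"ay":0,"az":0}]' >/dev/null; python3 -c "from fr import *;st()"; done
```

```text
t 18.0 tcpF mm [-79.5617  -0.281   45.6913] dyaw 0.0018 F feeder [-7.5761 -0.4278  2.1721] w 0.0001 [ 0.065   0.9979 -0.0001 -0.0016]
t 18.2 tcpF mm [-76.4365  -0.305   45.7095] dyaw 0.0019 F feeder [-6.3411 -0.2003  1.6088] w -0.0002 [ 0.065   0.9979 -0.0002 -0.0014]
```

```bash
python3 -m handwheel '[{"dx":-0.06,"dy":0,"dz":0,"ax":0,"ay":0,"az":0},{"dx":-0.06,"dy":0,"dz":0,"ax":0,"ay":0,"az":0}]' >/dev/null; python3 -c "from fr import *;st()";  python3 -m handwheel '[{"dx":-0.06,"dy":0,"dz":0,"ax":0,"ay":0,"az":0},{"dx":-0.06,"dy":0,"dz":0,"ax":0,"ay":0,"az":0}]' >/dev/null; python3 -c "from fr import *;st()"; python3 -m handwheel '[{"dx":-0.06,"dy":0,"dz":0,"ax":0,"ay":0,"az":0},{"dx":-0.06,"dy":0,"dz":0,"ax":0,"ay":0,"az":0}]' >/dev/null; python3 -c "from fr import *;st()"; python3 -m handwheel '[{"dx":-0.06,"dy":0,"dz":0,"ax":0,"ay":0,"az":0}]' >/dev/null; python3 -c "from fr import *;st()"
```

```text
t 18.4 tcpF mm [-73.1371  -0.2818  45.7121] dyaw 0.0018 F feeder [-5.3943  0.3003  0.56  ] w 0.0002 [ 0.065   0.9979 -0.0002 -0.0012]
t 18.6 tcpF mm [-69.9016  -0.2785  45.712 ] dyaw 0.0017 F feeder [-5.6929 -0.0367  0.022 ] w -0.0003 [ 0.0651  0.9979 -0.0002 -0.0009]
t 18.8 tcpF mm [-66.889   -0.277   45.6899] dyaw 0.0018 F feeder [-4.7206 -1.3097 -0.3692] w -0.0002 [ 0.0651  0.9979 -0.0002 -0.0009]
t 18.9 tcpF mm [-65.4354  -0.319   45.6856] dyaw 0.0017 F feeder [-5.3232 -1.3551  0.679 ] w -0.0003 [ 0.0651  0.9979 -0.0003 -0.001 ]
```

```bash
python3 -m handwheel '[{"dx":-0.04,"dy":0,"dz":0,"ax":0,"ay":0,"az":0},{"dx":-0.04,"dy":0,"dz":0,"ax":0,"ay":0,"az":0}]' >/dev/null; python3 -c "from fr import *;st()";  python3 -m handwheel '[{"dx":-0.04,"dy":0,"dz":0,"ax":0,"ay":0,"az":0},{"dx":-0.04,"dy":0,"dz":0,"ax":0,"ay":0,"az":0}]' >/dev/null; python3 -c "from fr import *;st()"; python3 -m handwheel '[{"dx":-0.04,"dy":0,"dz":0,"ax":0,"ay":0,"az":0},{"dx":-0.04,"dy":0,"dz":0,"ax":0,"ay":0,"az":0}]' >/dev/null; python3 -c "from fr import *;st()"
```

```text
t 19.1 tcpF mm [-63.4144  -0.3286  45.7054] dyaw 0.0017 F feeder [-4.904   0.0169  0.7053] w -0.0001 [ 0.0651  0.9979 -0.0003 -0.001 ]
t 19.3 tcpF mm [-61.0658  -0.292   45.7533] dyaw 0.0016 F feeder [-4.7299 -1.3145 -0.9217] w 0.0003 [ 0.0651  0.9979 -0.0003 -0.0006]
t 19.5 tcpF mm [-57.9626   0.0691  46.1093] dyaw 0.0016 F feeder [-2.4697  0.0652  0.1712] w -0.0001 [0.0652 0.9979 0.     0.0006]
```

```bash
python3 -m handwheel '[{"dx":-0.03,"dy":0,"dz":0,"ax":0,"ay":0,"az":0}]' >/dev/null; python3 -c "from fr import *;st()"; python3 -m handwheel '[{"dx":-0.03,"dy":0,"dz":0,"ax":0,"ay":0,"az":0}]' >/dev/null; python3 -c "from fr import *;st()"; python3 -m handwheel '[{"dx":-0.03,"dy":0,"dz":0,"ax":0,"ay":0,"az":0}]' >/dev/null; python3 -c "from fr import *;st()"
```

```text
t 19.6 tcpF mm [-56.8374   0.271   46.377 ] dyaw 0.0016 F feeder [-2.3276 -0.4413 -0.8636] w -0.0 [0.0652 0.9979 0.0003 0.0009]
t 19.7 tcpF mm [-56.5861   0.2     46.2915] dyaw 0.0017 F feeder [-3.6587 -0.2183  0.5178] w 0.0002 [0.0651 0.9979 0.0002 0.0004]
t 19.8 tcpF mm [-56.364    0.1471  46.2941] dyaw 0.0018 F feeder [-5.6573 -0.0257  2.7121] w 0.0003 [ 0.0651  0.9979  0.0002 -0.0001]
```

```bash
python3 -m handwheel '[{"dx":-0.02,"dy":0,"dz":0,"ax":0,"ay":0,"az":0},{"dx":0,"dy":0,"dz":0,"ax":0,"ay":0,"az":0}]' >/dev/null; python3 -c "from fr import *;st()"; python3 -m handwheel '[{"dx":-0.02,"dy":0,"dz":0,"ax":0,"ay":0,"az":0},{"dx":0,"dy":0,"dz":0,"ax":0,"ay":0,"az":0}]' >/dev/null; python3 -c "from fr import *;st()"
```

```text
t 20.0 tcpF mm [-56.3292   0.0999  46.1974] dyaw 0.0019 F feeder [-5.4804 -0.9975  1.3145] w -0.0 [ 0.065   0.9979  0.0001 -0.0004]
t 20.2 tcpF mm [-56.3128   0.0404  46.0596] dyaw 0.002 F feeder [-6.0429 -0.2566  1.6355] w -0.0003 [ 0.065   0.9979  0.0001 -0.0009]
```

```bash
python3 -m handwheel '[{"dx":-0.03,"dy":0,"dz":0,"ax":0,"ay":0,"az":0},{"dx":0,"dy":0,"dz":0,"ax":0,"ay":0,"az":0}]' >/dev/null; python3 -c "from fr import *;st()"; python3 -m handwheel '[{"dx":-0.03,"dy":0,"dz":0,"ax":0,"ay":0,"az":0},{"dx":0,"dy":0,"dz":0,"ax":0,"ay":0,"az":0}]' >/dev/null; python3 -c "from fr import *;st()"
```

```text
t 20.4 tcpF mm [-56.2213  -0.0384  45.8861] dyaw 0.0021 F feeder [-6.9531  1.3264  3.012 ] w 0.0001 [ 0.0649  0.9979  0.     -0.0016]
t 20.6 tcpF mm [-56.1459  -0.1363  45.6855] dyaw 0.0022 F feeder [-8.868  -1.0037  2.8748] w -0.0001 [ 0.0648  0.9979 -0.     -0.0023]
```

```bash
python3 -m handwheel '[{"dx":0.05,"dy":0,"dz":0,"ax":0,"ay":0,"az":0},{"dx":0.1,"dy":0,"dz":0,"ax":0,"ay":0,"az":0},{"dx":0.3,"dy":0,"dz":0,"ax":0,"ay":0,"az":0},{"dx":0.6,"dy":0,"dz":0,"ax":0,"ay":0,"az":0},{"dx":0.6,"dy":0,"dz":0,"ax":0,"ay":0,"az":0},{"dx":0,"dy":0,"dz":-0.7,"ax":0,"ay":0,"az":0},{"dx":0,"dy":0,"dz":-0.9,"ax":0,"ay":0,"az":0},{"dx":0,"dy":0,"dz":-0.9,"ax":0,"ay":0,"az":0},{"dx":0.5,"dy":0,"dz":-0.6,"ax":0,"ay":0,"az":0},{"dx":0,"dy":0,"dz":0,"ax":0,"ay":0,"az":0},{"dx":0,"dy":0,"dz":0,"ax":0,"ay":0,"az":0}]'
python3 - <<'E'
from fr import *
st()
w=snap('wrist','w14.png')
p=snap('side','s14.png')
im=cv2.imread('pics/s14.png');cv2.imwrite('pics/s14a.png',cv2.resize(im[110:210,280:420],None,fx=5,fy=5,interpolation=2))
print([proj(p,tow((-.045,y,.054))) for y in(-.014,.014)],[proj(w,tow((-.045,y,.054))) for y in(-.014,.014)])
E
```

```text
clock: 21.7
eef_pos: [0.5204, 0.1537, 0.124]
tool_rot: [0.065, 0.998, 0.0, 0.001]
ft_force: [-0.6, -0.3, 0.6]
grip_width: -0.0002
t 21.7 tcpF mm [-106.8922    0.1017  123.9847] dyaw 0.0018 F feeder [-0.6091 -0.3359  0.5658] w -0.0002 [0.0651 0.9979 0.0002 0.0013]
[array([333.1294, 171.7462]), array([332.98  , 164.7094])] [array([295.8981, 294.0479]), array([333.0134, 294.0865])]
```

View pics/s14a.png

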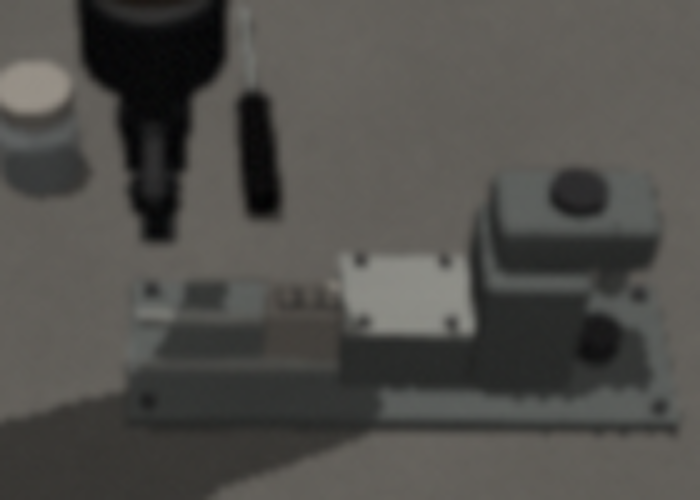

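View pics/w14.png

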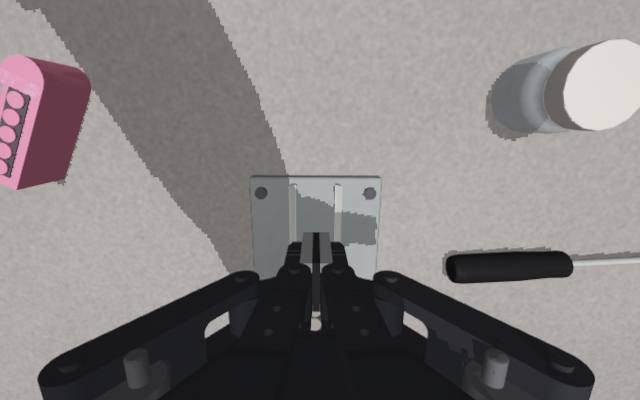

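```bash
python3 -m handwheel '[{"dx":0,"dy":0,"dz":0,"ax":0,"ay":0,"az":0},{"dx":0,"dy":0,"dz":0,"ax":0,"ay":0,"az":0},{"dx":0,"dy":0,"dz":0,"ax":0,"ay":0,"az":0},{"dx":0,"dy":0,"dz":0,"ax":0,"ay":0,"az":0},{"dx":0,"dy":0,"dz":0,"ax":0,"ay":0,"az":0},{"dx":0,"dy":0,"dz":0,"ax":0,"ay":0,"az":0},{"dx":0,"dy":0,"dz":0,"ax":0,"ay":0,"az":0},{"dx":0,"dy":0,"dz":0,"ax":0,"ay":0,"az":0}]' >/dev/null
python3 - <<'E'
from fr import *
st()
a=cv2.imread('pics/s14.png').astype(int);p=snap('side','s15.png');b=cv2.imread('pics/s15.png').astype(int)
print('diff',np.abs(a-b)[155:190,320:355].max())
for u,v in((333.5,171.5),(333,166.5)): print(1000*tof(atz(p,u,v,.054)))
bot.job_done(); st()
E
```

```text
t 22.6 tcpF mm [-107.6006   -0.0674  123.6052] dyaw 0.0017 F feeder [-0.0941 -0.1376 -0.4056] w -0.0 [0.0651 0.9979 0.     0.    ]
diff 7
[-43.9125 -13.0259  54.    ]
[-45.0527   6.7871  54.    ]
the job is handed in; nothing more can be done
the job is handed in; nothing more can be done
```

The white cartridge is in the tunnel and was staying there on its own when I handed the job in, at about 22.6 s of the 58 s allowed.

**What I did:** I picked the white cartridge, not the black, pink or red ones, and gripped it across its 28 mm. I laid it in the trough nose first and let go. I then pushed it from behind with the fingers shut.

**What I felt:**

| Stage | Push force |
|---|---|
| Ejector | about 4 N |
| Ball (highest reading) | about 7.6 N |
| Drawn in by the ball | dropped to about 2.4 N |
| Against the firm stop | rose to about 9 N, where I stopped |

I backed off and raised the arm clear.

**Last checks:**
- **Position:** The side camera puts the rear end at about feeder x = -44 to -45 mm, so the origin is at about +1 to +2 mm, within the -12 to +16.5 mm allowed. From the arm's position at the stop I get about +1 mm.
- **Held:** The cartridge showed no movement between two pictures about 0.9 s apart.
- **Clear of contact:** The gripper was free and the wrist force close to zero.
- **Bystanders:** I did not touch the tub, screwdriver or jar.

**What disagreed:**
- **Ball force:** It read slightly below the 8 to 12 N stated, with only spot readings taken between moves.
- **Wrist camera:** It was about 1 mm off sideways. I corrected for this from the picture before lowering the cartridge into the trough.
- **Two-view heights:** Most came out within about 6 mm of the stated sizes, but two corner points were about 14 mm off, so I used the stated heights there.

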